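# Make up two breakfast orders at a bakery counter

## Task

Make up the two orders from the stock on the counter: the tall jar and the biscuit carton go into the square tray, one in each half; the loaf goes into the middle place of the long tray, with the squat jar in one end place and the tea caddy in the other. Everything must stand upright on the tray floor; set things down rather than drop them, and leave the butter crock standing where it is.

Things in the scene. Friction and masses are not known exactly. Their poses are not given: they have to be found in the camera images.
- square_tray: the square order tray: low brown wooden tray 172 x 172 mm, walls 5 mm thick, rim 14 mm above the counter, floor 5 mm thick; one thin divider as high as the rim runs along its y axis through the middle and makes two equal halves, each about 79 mm (along x) by 162 mm (along y), centred at x = +41 and -41 mm. Fixed to the counter. Origin at the centre of its underside, z up.
- long_tray: the long order tray: low brown wooden tray 262 mm (its x) x 124 mm (its y), walls 5 mm thick, rim 14 mm above the counter, floor 5 mm thick; two thin dividers as high as the rim run along y and make three places in a row, each about 80 mm (along x) by 114 mm (along y), centred at x = -84, 0 and +84 mm. Fixed to the counter. Origin at the centre of its underside, z up.
- tall_jar: the tall glass jar with a steel screw lid and blank paper band: upright and slender, 48 mm in diameter with straight sides up to 80 mm, the lid 44 mm wide above that, 92 mm high in all, about 0.22 kg. Origin at the centre of its underside, z up along its axis.
- squat_jar: the squat glass jar with a steel screw lid and blank paper band: upright, wide and low, 64 mm in diameter with straight sides up to 42 mm, the lid 60 mm wide above that, 54 mm high in all, about 0.24 kg. Origin at the centre of its underside, z up along its axis.
- carton: the biscuit carton: upright brown cardboard box with a roof-shaped top and a blank paper band, 50 mm (its x) by 70 mm (its y), straight sides up to 66 mm, the narrow ridge of the roof (along y) at 92 mm; rigid, about 0.18 kg. Origin at the centre of its underside, z up.
- loaf: the mini loaf: crusty, brown, firm tin loaf with a domed top and three pale cuts, 84 mm long (its x), 50 mm wide (its y), 52 mm high, flanks straight up to 40 mm; rigid, about 0.16 kg. Origin at the centre of its underside, z up.
- caddy: the tea caddy: bare aluminium box 54 x 54 mm, straight sides up to 66 mm, with a round steel lid 42 mm wide on top, 76 mm high in all, about 0.17 kg. Origin at the centre of its underside, sides along its x and y, z up.
- crock: the butter crock, which belongs to neither order: round white stoneware pot with a knobbed lid, 60 mm in diameter, 70 mm high, standing loose among the stock; nothing else stands higher than 12 mm there, but for the five stock things (thin blank price plaques lie between them). Origin at the centre of its underside, z up.
Things that resemble listed ones, but are neither listed nor needed, are in the scene too. What is shaped like the loaf but purple is not meant.

How it is judged:
At the end, for the whole second after the job is handed in: Square tray: tall jar and carton on its floor, in different halves. Long tray: loaf in the middle place, squat jar and caddy in opposite end places, on its floor (within 5 mm). All upright within 0.12 rad, released, at rest. Crock upright, within 30 mm of its start (x of tall_jar in the frame of square_tray between -0.075 and 0.075 m and y of tall_jar in the frame of square_tray between -0.075 and 0.075 m and z of tall_jar in the frame of square_tray between 0.002 and 0.01 m and x of carton in the frame of square_tray between -0.075 and 0.075 m and y of carton in the frame of square_tray between -0.075 and 0.075 m and z of carton in the frame of square_tray between 0.002 and 0.01 m and ((x of tall_jar in the frame of square_tray above 0.015 m and x of carton in the frame of square_tray below -0.015 m) or (x of tall_jar in the frame of square_tray below -0.015 m and x of carton in the frame of square_tray above 0.015 m)) and x of loaf in the frame of long_tray between -0.035 and 0.035 m and y of loaf in the frame of long_tray between -0.05 and 0.05 m and z of loaf in the frame of long_tray between 0.002 and 0.01 m and x of squat_jar in the frame of long_tray between -0.12 and 0.12 m and y of squat_jar in the frame of long_tray between -0.05 and 0.05 m and z of squat_jar in the frame of long_tray between 0.002 and 0.01 m and x of caddy in the frame of long_tray between -0.12 and 0.12 m and y of caddy in the frame of long_tray between -0.05 and 0.05 m and z of caddy in the frame of long_tray between 0.002 and 0.01 m and ((x of squat_jar in the frame of long_tray above 0.055 m and x of caddy in the frame of long_tray below -0.055 m) or (x of squat_jar in the frame of long_tray below -0.055 m and x of caddy in the frame of long_tray above 0.055 m)) and angle between each of tall_jar, squat_jar, carton, loaf, caddy, crock's own z axis and vertical below 0.12 rad and linear speed of each of tall_jar, squat_jar, carton, loaf, caddy below 0.02 m/s and distance of crock from where it was at the start of the episode below 0.03 m); the robot touches nothing.
It fails at once if the butter crock is pushed away or knocked over (distance of crock from where it was at the start of the episode above 0.03 m or angle between crock's own z axis and vertical above 0.5 rad).
It fails at once if a stock thing is dropped: it falls free, touched by nothing, with its underside more than 30 mm above the counter ((height (world z) of tall_jar above 0.03 m and contact force between tall_jar and anything else below 0.02 N and linear speed of tall_jar above 0.2 m/s) or (height (world z) of squat_jar above 0.03 m and contact force between squat_jar and anything else below 0.02 N and linear speed of squat_jar above 0.2 m/s) or (height (world z) of carton above 0.03 m and contact force between carton and anything else below 0.02 N and linear speed of carton above 0.2 m/s) or (height (world z) of loaf above 0.03 m and contact force between loaf and anything else below 0.02 N and linear speed of loaf above 0.2 m/s) or (height (world z) of caddy above 0.03 m and contact force between caddy and anything else below 0.02 N and linear speed of caddy above 0.2 m/s)).
It also fails if it takes over 120 s, if anything falls off the work surface, if the arm or the gripper's body presses on something with over 40 N, if the wrist force passes 120 N, or if a joint passes its speed limit or range.

## Robot

A 6-joint arm with a two-finger parallel gripper is mounted at the origin on the work surface. World frame = base frame: x ahead of the robot, y to its left, z up, the work surface at z = 0. Lengths are in m, angles in rad, forces in N, time in s.
With the tool pointing down it reaches from about 0.425 to 0.95 m from the base axis. Payload 3.5 kg.
Tool frame: the origin (TCP) lies at the very end of the fingers, on their centre line; the grasp point (between the pads) lies 19 mm behind it; z points along the fingers, y is the direction in which the jaws open and shut (so a half turn about z gives the same grasp; the last joint's range is limited). The gripper opens to 85 mm and grips with 20 to 120 N. Pads are 22 mm wide; open, the fingers measure 114 mm over their backs; the gripper's body (76 mm by 85 mm) begins 54 mm behind the grasp point. The pads swing forward as they close: fully open they stand 13 mm farther back than shut.
Start: joints at [0.952, 0.286, 1.577, -0, 1.279, -0.15], TCP at [0.305, 0.602, 0.231] pointing down, gripper open.
Joint ranges: [-2.77, 2.77], [-0.9, 2.22], [0.21, 2.48], [-1.53, 4.67], [0.24, 2.81], [-2.84, 2.84]. Speed limits (rad/s): [2.79, 2.79, 3.14, 3.14, 3.14, 3.14].

## Interface

Orientations are given as a unit quaternion [x, y, z, w].
In Python, from plant import ctrl, imaging gives the robot as it stands.
- The arm moves only by the shell command python3 -m creep 'ROWS' [OPENING] [FORCE]. ROWS is JSON, one flat list of numbers, 4 for each row, row after row: the shift along the tool's x, y, z in units of 25 mm (1.0 is 25 mm), then the turn about the tool's z in units of 5 degrees (1.0 is 5 degrees). A call has 1 to 20 rows; each row is the pose to reach, as a shift and turn from the pose commanded when the call began, along the tool's axes at that moment; what a row does not reach only later rows make up. A row lasts 1/12 s, in which the tool goes at most 41.7 mm and 7.16 degrees, less where a joint would pass 70% of its speed; a pose out of reach is approached as far as the arm can. A call with a gripper value outside its range is refused whole. OPENING is the closure in counts, from 0 (fully open) to 255 (shut), set as the call begins (- or left out, the last holds). The fingers move at their own pace and stop on an object; FORCE is the grip in N (left out, the last holds). Time passes only in rows, so rows that repeat a pose let the fingers close. It gives the time, the measured TCP pose, the force and the opening at its end, in the units of the state.
- ctrl.get_state(): the state, without advancing time (a new reading comes with each control period).
- imaging.read_camera(name): name is "scene" or "top" or "wrist"; returns the picture (400x640x3 uint8, red, green, blue); there is no depth.
- imaging.camera_info(name): a dict with "intrinsics" (3x3 intrinsics, pixels), "origin" and "attitude" of the camera in the world. Camera axes: x right, y down, z forward; pixel columns grow to the right and rows downward; lengths in m; the calibration is good to about 2 mm. A picture is of the moment at which its call begins: read the wrist's pose just before it. camera_info takes no time and is no camera call; for the wrist camera it gives the pose at the moment of the call.
- ctrl.sign_off(): hands the job in, once; it reports no verdict.
Trained networks look in the newest picture that a camera, given by its name, has taken for a name from the list of things; names that differ only in an ending like _2 or _b are one class to them, and where a whole thing is asked for, a point or a joint stands for the part that bears it (a point fixed in the world has none). Each returns a list of dicts, best first, with "p" (0 to 1); they miss things now and then, are a little off and sometimes report something else, mostly with a low value. They report only what shows in the picture. A call takes as long as a camera call. They do not tell look-alikes from the thing itself.
- imaging.silhouettes(camera, name): "mask" (400x640 bool, what is visible of it) and "uv" ([column, row] in pixels, amid what is visible of it).
The state is a dict: "time": time; "qpos": joint angles; "dq": joint speeds; "joint_efforts": joint torques, N m; "eef_pos": TCP position; "tcp_rot": TCP orientation; "contact_force": force on the tool from outside, world axes, zero at the start; "wrist_torque": the same for the moment, N m; "opening": opening from 0.0 (shut) to 1.0 (fully open).
Only numpy, scipy, OpenCV 4.12 (cv2) and the standard library are available. Lean on these libraries where they do the work, as an engineer would, in place of code of your own. Each camera call takes 0.05 s, during which the arm holds its last target.

## Working session

There is one attempt and no reset: what is moved stays moved. The work goes in short steps, Python scripts to look and compute and a shell command to move; the robot and the scene stay as the last step left them, time stands still between calls to the robot, and variables do not carry over. Pictures are saved under pics/ and viewed, and the job is handed in when it is done.

```bash
ls; mkdir -p pics; python3 - <<'E'
from plant import ctrl, imaging
import cv2
print(ctrl.get_state())
for n in ["scene","top","wrist"]:
    im=imaging.read_camera(n); cv2.imwrite(f"pics/{n}0.png",im[:,:,::-1]); print(n,imaging.camera_info(n))
E
```

```text
pics
{'time': 0.0, 'qpos': array([ 9.51994690e-01,  2.87179824e-01,  1.57821895e+00,  8.45643033e-06,
        1.27860035e+00, -1.49995143e-01]), 'dq': array([ 0.00010143, -0.00272457, -0.00090516, -0.00055601,  0.00282294,
        0.00064805]), 'joint_efforts': array([ 6.63824740e-04, -4.05965638e+01, -2.92629254e+01, -1.55141743e-04,
        5.67983123e-03, -8.47276681e-06]), 'eef_pos': array([0.30455269, 0.60163279, 0.22991504]), 'tcp_rot': array([ 2.32263615e-01,  9.72652130e-01, -1.11391026e-03, -4.54967130e-04]), 'contact_force': array([ 0.95285601,  0.03148467, -0.57313423]), 'wrist_torque': array([-0.02906493,  0.03256586,  0.00969271]), 'opening': 1.0029946973995656}
scene {'intrinsics': array([[392.66344078,   0.        , 315.84773686],
       [  0.        , 392.66344078, 206.83516428],
       [  0.        ,   0.        ,   1.        ]]), 'origin': array([1.16718273, 0.1415259 , 0.6275623 ]), 'attitude': array([ 0.5784832 ,  0.70083636, -0.32021126, -0.2676758 ])}
top {'intrinsics': array([[366.78581203,   0.        , 314.28232074],
       [  0.        , 366.78581203, 206.4902375 ],
       [  0.        ,   0.        ,   1.        ]]), 'origin': array([3.85506487e-01, 5.66441172e-04, 8.56407450e-01]), 'attitude': array([-0.7001315 ,  0.71147121, -0.04634908,  0.03842351])}
wrist {'intrinsics': array([[283.09966645,   0.        , 324.6089926 ],
       [  0.        , 283.09966645, 198.88737403],
       [  0.        ,   0.        ,   1.        ]]), 'origin': array([0.23607204, 0.63705736, 0.37324624]), 'attitude': array([0.84195247, 0.51751897, 0.07909095, 0.13051735])}
```

View pics/scene0.png

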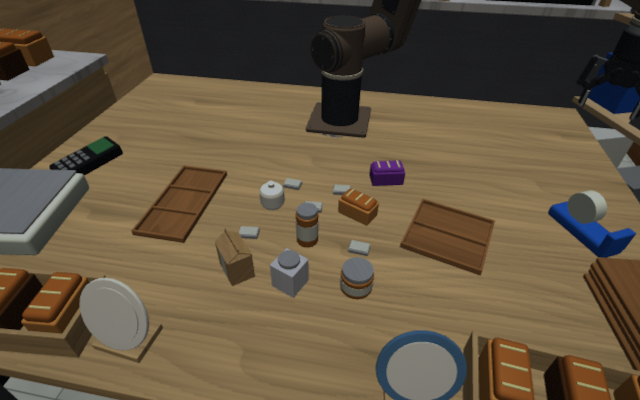

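View pics/top0.png

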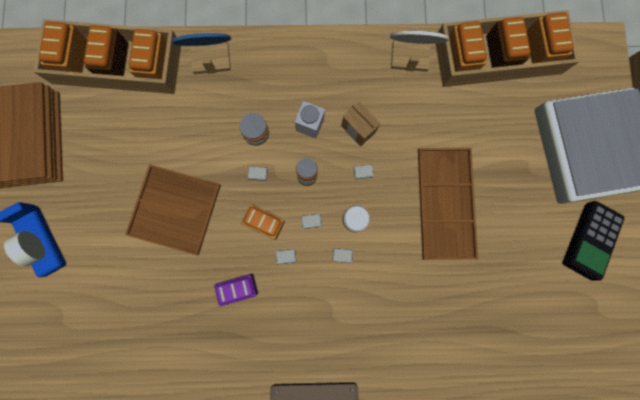

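View pics/wrist0.png

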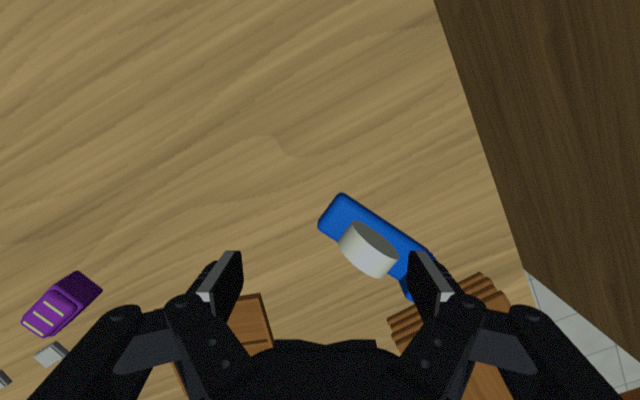

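```bash
cat > h.py <<'E'
import numpy as np, cv2
from scipy.spatial.transform import Rotation as R
from scipy.optimize import minimize
from plant import ctrl, imaging
def circ(r,z,n=24):
    a=np.linspace(0,2*np.pi,n,endpoint=False); return np.c_[r*np.cos(a),r*np.sin(a),np.full(n,z)]
def box(a,b,z):
    return np.array([[s*a/2,t*b/2,z] for s in(-1,1) for t in(-1,1)])
M={'square_tray':np.r_[box(.172,.172,0),box(.172,.172,.014)],
'long_tray':np.r_[box(.262,.124,0),box(.262,.124,.014)],
'tall_jar':np.r_[circ(.024,0),circ(.024,.08),circ(.022,.092)],
'squat_jar':np.r_[circ(.032,0),circ(.032,.042),circ(.03,.054)],
'carton':np.r_[box(.05,.07,0),box(.05,.07,.066),box(.004,.07,.092)],
'loaf':np.r_[box(.084,.05,0),box(.084,.05,.04),box(.08,.03,.052)],
'caddy':np.r_[box(.054,.054,0),box(.054,.054,.066),circ(.021,.076)],
'crock':np.r_[circ(.03,0),circ(.03,.055),circ(.008,.07)]}
SS=4
def proj(P,ci):
    Rm=R.from_quat(ci['attitude']).as_matrix(); q=(P-ci['origin'])@Rm; q=q@np.array(ci['intrinsics']).T
    return q[:,:2]/q[:,2:]
def ground(uv,ci,z):
    Rm=R.from_quat(ci['attitude']).as_matrix()
    d=Rm@np.linalg.solve(ci['intrinsics'],[uv[0],uv[1],1]); o=np.array(ci['origin']); return o+d*(z-o[2])/d[2]
def render(name,p,ci,z0=0):
    c,s=np.cos(p[2]),np.sin(p[2]); P=M[name]@np.array([[c,s,0],[-s,c,0],[0,0,1]])+[p[0],p[1],z0]
    uv=proj(P,ci); m=np.zeros((400,640),np.uint8)
    cv2.fillConvexPoly(m,cv2.convexHull(np.round(uv*16).astype(np.int32)),255,cv2.LINE_AA,4)
    return m/255.
def fit(name,obs,p0,z0=0):
    def cost(p):
        c=0
        for m,ci in obs:
            r=render(name,p,ci,z0); c+=1-np.minimum(r,m).sum()/np.maximum(r,m).sum()
        return c/len(obs)
    best=None
    for y0 in ([0] if 'jar' in name or name=='crock' else np.arange(0,np.pi,np.pi/6)):
        s=np.array([[p0[0],p0[1],y0],[p0[0]+.01,p0[1],y0],[p0[0],p0[1]+.01,y0],[p0[0],p0[1],y0+.25]])
        r=minimize(cost,s[0],method='Nelder-Mead',options=dict(initial_simplex=s,xatol=1e-4,fatol=1e-5))
        if best is None or r.fun<best.fun: best=r
    return best.x,best.fun
E
python3 - <<'E'
from h import *
import json
ims={n:imaging.read_camera(n) for n in('top','scene')}
ci={n:imaging.camera_info(n) for n in ims}
vis={n:ims[n][:,:,::-1].copy() for n in ims}
out={}
for nm in M:
    ob={}
    for c in ims:
        S=imaging.silhouettes(c,nm); 
        print(nm,c,[(round(s['p'],2),np.round(s['uv']).tolist(),int(s['mask'].sum())) for s in S[:4]])
        if nm=='loaf':
            S=[s for s in S if not (ims[c][s['mask']].mean(0)[2]>ims[c][s['mask']].mean(0)[1]) and np.linalg.norm(np.array(s['uv'])-([263,221] if c=='top' else [358,206]))<30]
        if S: ob[c]=S[0]
    for use in (['top'],['scene'],['top','scene']):
        if not all(u in ob for u in use): continue
        p0=ground(ob[use[0]]['uv'],ci[use[0]],.02)
        p,f=fit(nm,[(ob[u]['mask'].astype(float),ci[u]) for u in use],p0)
        print('  ',use,np.round(p,4),round(np.degrees(p[2]),1),round(f,3))
    out[nm]=p.tolist()
    for c in ims:
        r=(render(nm,p,ci[c])>.5).astype(np.uint8)
        cv2.drawContours(vis[c],cv2.findContours(r,0,1)[0],-1,(0,0,255),1)
json.dump(out,open('poses.json','w'))
for c in vis: cv2.imwrite(f'pics/fit_{c}.png',vis[c])
print(ctrl.get_state()['time'])
E
```

```text
square_tray top [(0.73, [173.0, 213.0], 5649)]
square_tray scene [(0.58, [448.0, 236.0], 4416), (0.29, [235.0, 252.0], 1475)]
   ['top'] [ 0.4875  0.3163 -0.2903] -16.6 0.044
   ['scene'] [0.4871 0.3182 1.2743] 73.0 0.061
   ['top', 'scene'] [0.4874 0.317  1.2727] 72.9 0.053
long_tray top [(0.64, [446.0, 203.0], 6151)]
long_tray scene [(0.98, [180.0, 205.0], 3839)]
   ['top'] [ 0.4925 -0.3208 -0.0028] -0.2 0.036
   ['scene'] [ 0.49   -0.3189  0.0039] 0.2 0.065
   ['top', 'scene'] [ 0.4915 -0.3206 -0.0057] -0.3 0.052
tall_jar top [(0.73, [306.0, 174.0], 530)]
tall_jar scene [(0.94, [305.0, 228.0], 908)]
   ['top'] [0.5622 0.0063 0.2982] 17.1 0.069
   ['scene'] [ 0.5608  0.0076 -0.4897] -28.1 0.1
   ['top', 'scene'] [0.5621 0.0068 0.2682] 15.4 0.09
squat_jar top [(0.86, [254.0, 128.0], 685)]
squat_jar scene [(0.64, [356.0, 278.0], 1171)]
   ['top'] [0.6683 0.1259 0.3791] 21.7 0.172
   ['scene'] [0.6691 0.1296 0.13  ] 7.5 0.097
   ['top', 'scene'] [0.6693 0.1293 0.2572] 14.7 0.136
carton top [(0.68, [358.0, 124.0], 1085)]
carton scene [(0.64, [236.0, 254.0], 1470)]
   ['top'] [ 0.6756 -
[... 287 characters left out ...]
, 174.0], 848)]
   ['top'] [0.4526 0.1064 4.236 ] 242.7 0.14
   ['scene'] [0.4498 0.1093 1.1992] 68.7 0.138
   ['top', 'scene'] [0.4515 0.1074 1.0756] 61.6 0.142
caddy top [(0.9, [308.0, 118.0], 796)]
caddy scene [(0.55, [286.0, 272.0], 1398), (0.2, [450.0, 234.0], 4486)]
   ['top'] [ 0.6889 -0.002  -0.3253] -18.6 0.111
   ['scene'] [ 0.6878 -0.0007 -0.2708] -15.5 0.102
   ['top', 'scene'] [ 0.6872 -0.0014  1.2297] 70.5 0.109
crock top [(0.62, [356.0, 217.0], 613), (0.46, [172.0, 213.0], 5751)]
crock scene [(0.93, [271.0, 194.0], 596)]
   ['top'] [ 0.4567 -0.1013  0.1381] 7.9 0.122
   ['scene'] [ 0.4498 -0.1034  0.2108] 12.1 0.249
   ['top', 'scene'] [ 0.456  -0.1019 -0.0185] -1.1 0.189
1.05
```

```bash
python3 - <<'E'
import cv2,numpy as np
a=cv2.imread('pics/fit_top.png')[85:315,110:490]; cv2.imwrite('pics/ft2.png',cv2.resize(a,None,fx=2.1,fy=2.1,interpolation=2))
a=cv2.imread('pics/fit_scene.png')[150:310,120:510]; cv2.imwrite('pics/fs2.png',cv2.resize(a,None,fx=2,fy=2,interpolation=2))
E
```

```text
(no output)
```

View pics/ft2.png

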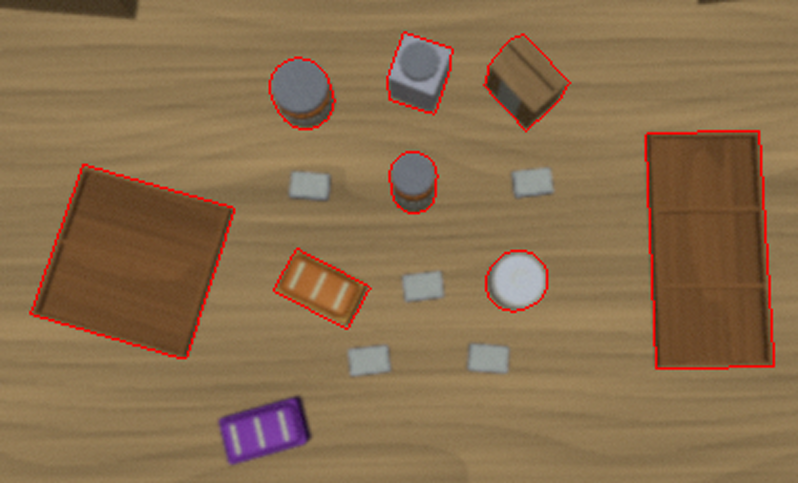

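View pics/fs2.png

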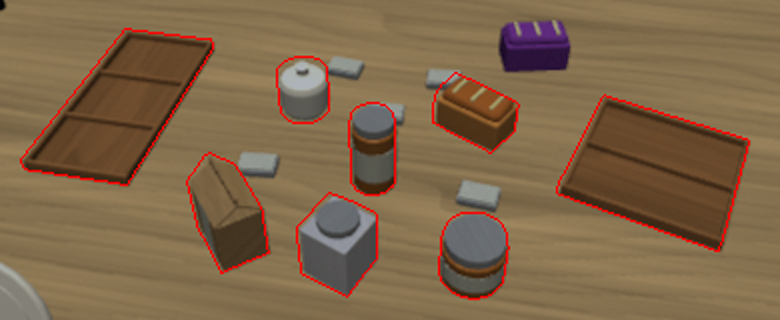

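```bash
cat > d.py <<'E'
import sys
from h import *
# usage: d.py x y z heading_y_deg
x,y,z,h=map(float,sys.argv[1:5])
s=ctrl.get_state(); Rm=R.from_quat(s['tcp_rot']).as_matrix(); p=s['eef_pos']
hc=np.degrees(np.arctan2(Rm[1,1],Rm[0,1])); d=(np.array([x,y,z])-p)@Rm/.025
t=-((h-hc+180)%360-180)
print('t',round(s['time'],2),'pos',p.round(4),'head',hc.round(1),'tilt',np.degrees(np.arccos(-Rm[2,2])).round(2),'F',s['contact_force'].round(1),'open',round(s['opening'],3),'q',s['qpos'].round(2))
print('row',d.round(2),'turn',round(t/5,2),'rows>=',round(max(np.linalg.norm(d)*25/41.7,abs(t)/7.16),1))
E
python3 d.py .4515 .1074 .15 -27; python3 d.py .4515 .1074 .013 -27
```

```text
t 1.05 pos [0.3049 0.6022 0.2313] head 63.1 tilt 0.0 F [ 0.2  0.2 -0.3] open 0.999 q [ 0.95  0.29  1.58 -0.    1.28 -0.15]
row [-14.17 -15.01   3.25] turn 18.03 rows>= 12.6
t 1.05 pos [0.3049 0.6022 0.2313] head 63.1 tilt 0.0 F [ 0.2  0.2 -0.3] open 0.999 q [ 0.95  0.29  1.58 -0.    1.28 -0.15]
row [-14.17 -15.01   8.73] turn 18.03 rows>= 13.4
```

```bash
python3 -m creep '[-4,-4,1,5,-8,-8,2,10,-12,-12,3,15,-14.17,-15,3.25,18,-14.17,-15,3.25,18,-14.17,-15,3.25,18,-14.17,-15,3.25,18,-14.17,-15,3.25,18,-14.17,-15,3.25,18,-14.17,-15,3.25,18,-14.17,-15,3.25,18,-14.17,-15,3.25,18,-14.17,-15,3.25,18,-14.17,-15,3.25,18,-14.17,-15,3.25,18,-14.17,-15,3.25,18,-14.17,-15,3.25,18]' 0 60; python3 d.py .4515 .1074 .013 -27
python3 - <<'E'
from h import *
for n in ["top","wrist"]: cv2.imwrite(f"pics/{n}1.png",imaging.read_camera(n)[:,:,::-1])
E
```

```text
time: 2.47
eef_pos: [0.4514, 0.1085, 0.1503]
tcp_rot: [0.852, 0.524, 0.0, -0.0]
contact_force: [0.7, -0.3, 0.0]
opening: 1.004
t 2.47 pos [0.4514 0.1085 0.1503] head -26.8 tilt 0.03 F [ 0.7 -0.3  0. ] open 1.004 q [ 0.02 -0.1   2.15  0.    1.09  0.48]
row [-0.04  0.02  5.49] turn 0.05 rows>= 3.3
```

View pics/wrist1.png

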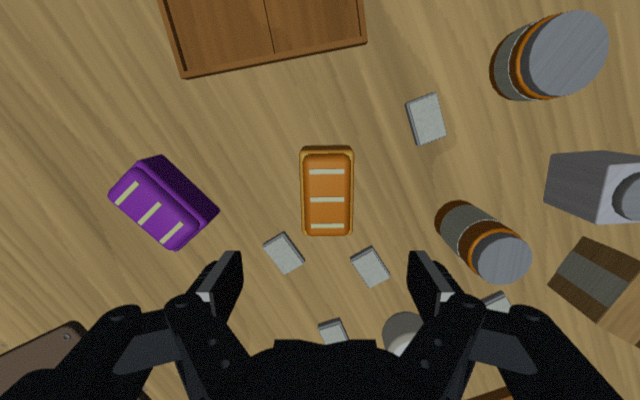

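```bash
cat > wf.py <<'E'
import sys
from h import *
nm=sys.argv[1]; p0=[float(a) for a in sys.argv[2:4]]
ci=imaging.camera_info('wrist'); im=imaging.read_camera('wrist')
S=imaging.silhouettes('wrist',nm)
best=min(S,key=lambda s:np.linalg.norm(ground(s['uv'],ci,.03)[:2]-p0))
print([(round(s['p'],2),np.round(s['uv']).tolist(),int(s['mask'].sum())) for s in S],best['uv'])
p,f=fit(nm,[(best['mask'].astype(float),ci)],p0); print(nm,p.round(4),np.degrees(p[2]).round(1)%180,round(f,3))
v=im[:,:,::-1].copy(); cv2.drawContours(v,cv2.findContours((render(nm,p,ci)>.5).astype(np.uint8),0,1)[0],-1,(0,0,255),1)
cv2.imwrite(f'pics/wf_{nm}_{ctrl.get_state()["time"]:.1f}.png',v)
E
python3 wf.py loaf .4515 .1074; python3 wf.py squat_jar .669 .129;python3 wf.py tall_jar .562 .007;ls pics
```

```text
[(0.75, [162.0, 202.0], 6280), (0.71, [327.0, 190.0], 4886)] [327.3, 189.6]
loaf [0.4536 0.1096 1.1298] 64.7 0.072
[(0.97, [550.0, 54.0], 8362)] [549.9, 54.1]
squat_jar [0.6702 0.13   0.085 ] 4.9 0.039
[(0.77, [481.0, 241.0], 4982)] [480.9, 241.4]
tall_jar [0.5626 0.01   0.0604] 3.5 0.071
fit_scene.png
fit_top.png
fs2.png
ft2.png
scene0.png
top0.png
top1.png
wf_loaf_2.7.png
wf_squat_jar_2.8.png
wf_tall_jar_2.9.png
wrist0.png
wrist1.png
```

```bash
python3 d.py .4528 .1087 .013 -26
```

```text
t 2.87 pos [0.4515 0.1079 0.1501] head -26.8 tilt 0.0 F [ 0.7 -0.2  0.3] open 0.998 q [ 0.02 -0.1   2.15 -0.    1.09  0.48]
row [0.05 0.03 5.48] turn -0.16 rows>= 3.3
```

```bash
python3 -m creep '[0.05,0.03,1,-0.16,0.05,0.03,2.2,-0.16,0.05,0.03,3.4,-0.16,0.05,0.03,4.4,-0.16,0.05,0.03,5.1,-0.16,0.05,0.03,5.48,-0.16,0.05,0.03,5.48,-0.16,0.05,0.03,5.48,-0.16]' && python3 -m creep '[0,0,0,0,0,0,0,0,0,0,0,0,0,0,0,0,0,0,0,0,0,0,0,0,0,0,0,0,0,0,0,0]' 255 60; python3 d.py .4528 .1087 .16 -26
```

```text
time: 3.53
eef_pos: [0.453, 0.1084, 0.0133]
tcp_rot: [0.848, 0.53, -0.0, -0.0]
contact_force: [0.2, -0.1, 0.1]
opening: 0.998
time: 4.2
eef_pos: [0.4542, 0.1084, 0.0146]
tcp_rot: [0.848, 0.529, 0.001, 0.001]
contact_force: [0.0, -1.2, 7.0]
opening: 0.575
t 4.2 pos [0.4542 0.1084 0.0146] head -26.1 tilt 0.16 F [ 0.  -1.2  7. ] open 0.575 q [0.02 0.14 2.21 0.   0.79 0.47]
row [-0.01 -0.04 -5.81] turn -0.01 rows>= 3.5
```

```bash
python3 -m creep '[0,0,-0.3,0,0,0,-1,0,0,0,-2,0,0,0,-3.2,0,0,0,-4.4,0,0,0,-5.4,0,0,0,-5.8,0,0,0,-5.8,0,0,0,-5.8,0]'; python3 d.py .4915 -.3206 .16 0;python3 - <<'E'
from h import *
for n in ["scene","wrist"]: cv2.imwrite(f"pics/{n}2.png",imaging.read_camera(n)[:,:,::-1])
E
```

```text
time: 4.95
eef_pos: [0.4522, 0.1083, 0.1574]
tcp_rot: [0.848, 0.529, -0.0, -0.0]
contact_force: [-0.1, 0.1, -1.7]
opening: 0.57
t 4.95 pos [0.4522 0.1083 0.1574] head -26.1 tilt 0.04 F [-0.1  0.1 -1.7] open 0.57 q [ 0.02 -0.11  2.14 -0.    1.11  0.47]
row [-14.72   8.95  -0.11] turn -5.21 rows>= 10.3
```

View pics/scene2.png

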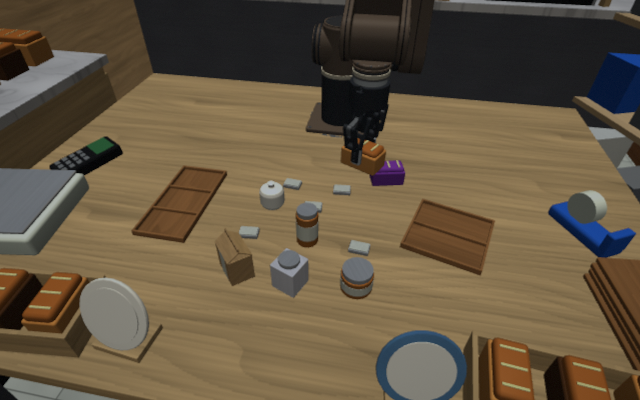

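View pics/wrist2.png

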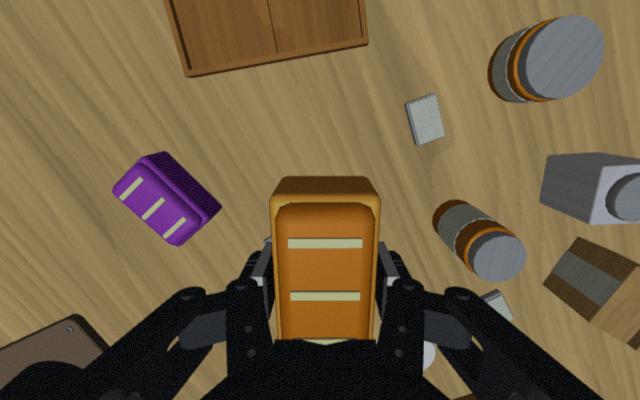

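```bash
python3 -m creep '[-0.5,0.3,0,0,-1.6,1,0,-0.6,-2.9,1.8,0,-1.2,-4.2,2.6,0,-1.8,-5.5,3.4,0,-2.4,-6.8,4.2,0,-3,-8.1,5,0,-3.6,-9.4,5.8,0,-4.2,-10.7,6.6,0,-4.8,-12,7.4,0,-5.2,-13.2,8.1,0,-5.2,-14.2,8.7,0,-5.2,-14.72,8.95,0,-5.2,-14.72,8.95,0,-5.2,-14.72,8.95,0,-5.2,-14.72,8.95,0,-5.2]'; python3 d.py .4915 -.3206 .018 0;python3 - <<'E'
from h import *
for n in ["top","wrist"]: cv2.imwrite(f"pics/{n}3.png",imaging.read_camera(n)[:,:,::-1])
E
```

```text
time: 6.38
eef_pos: [0.4915, -0.3188, 0.1565]
tcp_rot: [0.707, 0.707, 0.0, -0.002]
contact_force: [0.1, 0.6, -1.1]
opening: 0.575
t 6.38 pos [ 0.4915 -0.3188  0.1565] head -0.0 tilt 0.2 F [ 0.1  0.6 -1.1] open 0.575 q [-0.75  0.17  1.86  0.    1.12 -0.75]
row [-0.09  0.01  5.54] turn -0.0 rows>= 3.3
```

View pics/wrist3.png

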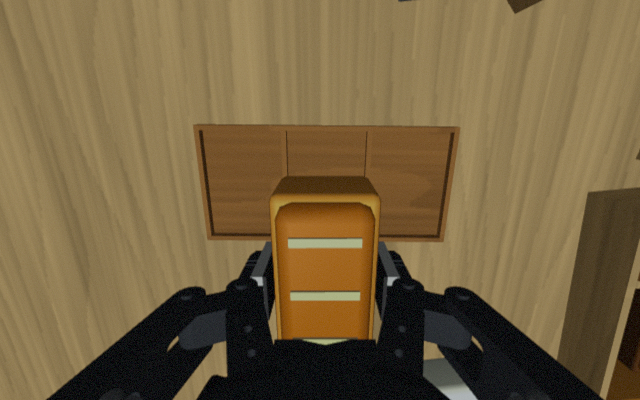

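```bash
python3 - <<'E'
from h import *
ci=imaging.camera_info('wrist')
for uv in ([194,125],[459,127],[208,240],[442,241]): print(uv,ground(uv,ci,.014).round(4))
E
```

```text
[194, 125] [ 0.3638 -0.2559  0.014 ]
[459, 127] [ 0.6239 -0.2577  0.014 ]
[208, 240] [ 0.3622 -0.3799  0.014 ]
[442, 241] [ 0.6226 -0.3808  0.014 ]
```

```bash
python3 -m creep '[-0.04,-0.02,0.6,0,-0.04,-0.02,1.8,0,-0.04,-0.02,3,0,-0.04,-0.02,4.2,0,-0.04,-0.02,4.8,0,-0.04,-0.02,5.1,0,-0.04,-0.02,5.3,0,-0.04,-0.02,5.4,0,-0.04,-0.02,5.5,0,-0.04,-0.02,5.5,0]'; python3 d.py .4922 -.3195 .018 0
```

```text
time: 7.32
eef_pos: [0.4923, -0.3219, 0.0216]
tcp_rot: [0.707, 0.707, 0.0, 0.001]
contact_force: [1.1, -0.3, -2.0]
opening: 0.572
t 7.32 pos [ 0.4923 -0.3219  0.0216] head -0.0 tilt 0.12 F [ 1.1 -0.3 -2. ] open 0.572 q [-0.75  0.36  1.91  0.    0.87 -0.75]
row [ 0.1  -0.01  0.15] turn -0.01 rows>= 0.1
```

```bash
python3 -m creep '[0.1,0,0.05,0,0.1,0,0.1,0,0.1,0,0.1,0]'; python3 -m creep '[0,0,0.05,0,0,0,0.05,0,0,0,0.05,0]'
```

```text
time: 7.57
eef_pos: [0.4924, -0.3194, 0.0197]
tcp_rot: [0.707, 0.707, 0.0, 0.001]
contact_force: [-0.1, 1.9, 4.0]
opening: 0.568
time: 7.82
eef_pos: [0.4924, -0.3193, 0.0197]
tcp_rot: [0.707, 0.707, 0.0, 0.0]
contact_force: [-3.7, 4.2, 11.2]
opening: 0.576
```

```bash
python3 -m creep '[0,0,0,0,0,0,0,0,0,0,0,0,0,0,0,0,0,0,0,0]' 0; python3 -m creep '[0,0,-0.4,0,0,0,-1.2,0,0,0,-2.4,0,0,0,-3.6,0,0,0,-4.8,0,0,0,-5.4,0,0,0,-5.4,0]' ; python3 d.py .6695 .1297 .15 -90; python3 - <<'E'
from h import *
for n in ["wrist"]: cv2.imwrite(f"pics/{n}4.png",imaging.read_camera(n)[:,:,::-1])
E
```

```text
time: 8.23
eef_pos: [0.4915, -0.3189, 0.0165]
tcp_rot: [0.707, 0.707, -0.0, -0.0]
contact_force: [-0.4, 0.8, -0.4]
opening: 1.003
time: 8.82
eef_pos: [0.494, -0.3211, 0.1579]
tcp_rot: [0.707, 0.707, 0.0, 0.005]
contact_force: [0.6, -0.9, 0.1]
opening: 1.003
t 8.82 pos [ 0.494  -0.3211  0.1579] head -0.1 tilt 0.59 F [ 0.6 -0.9  0.1] open 1.003 q [-0.75  0.16  1.86  0.    1.11 -0.75]
row [18.04  7.    0.24] turn 17.99 rows>= 12.6
```

View pics/wrist4.png

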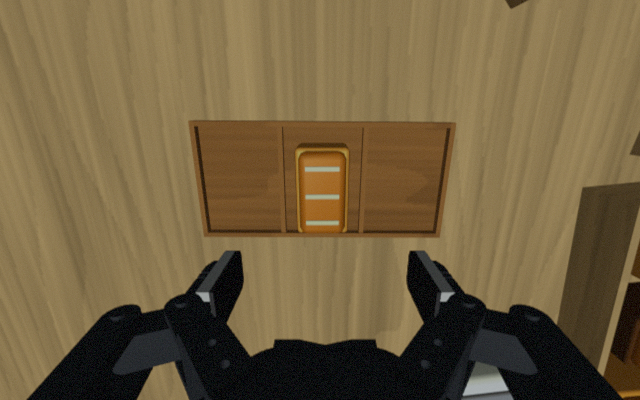

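```bash
python3 -m creep '[1.4,0.5,0,1.4,2.8,1,0,2.8,4.2,1.6,0,4.2,5.6,2.2,0,5.6,7,2.8,0.1,7,8.4,3.4,0.1,8.4,9.8,3.9,0.1,9.8,11.2,4.4,0.2,11.2,12.6,5,0.2,12.6,14,5.6,0.2,14,15.4,6,0.24,15.4,16.8,6.5,0.24,16.8,17.6,6.8,0.24,18,18.04,7,0.24,18,18.04,7,0.24,18,18.04,7,0.24,18,18.04,7,0.24,18]'; python3 wf.py squat_jar .6697 .1295; python3 d.py .6697 .1295 .012 -90
```

```text
time: 10.28
eef_pos: [0.6664, 0.1303, 0.1448]
tcp_rot: [1.0, -0.0, -0.001, 0.0]
contact_force: [0.2, -0.2, -0.4]
opening: 0.997
[(0.6, [323.0, 194.0], 4128)] [323.4, 193.5]
squat_jar [0.6713 0.1299 0.1915] 11.0 0.068
t 10.38 pos [0.6667 0.1301 0.1455] head -90.1 tilt 0.05 F [ 0.5 -0.3  0.1] open 1.002 q [ 0.04  0.37  1.63 -0.    1.14  1.62]
row [0.12 0.02 5.34] turn -0.02 rows>= 3.2
```

```bash
python3 -m creep '[0.14,0,0.8,0,0.14,0,2,0,0.14,0,3.2,0,0.14,0,4.2,0,0.14,0,5,0,0.14,0,5.34,0,0.14,0,5.34,0,0.14,0,5.34,0]' && python3 -m creep '[0,0,0,0,0,0,0,0,0,0,0,0,0,0,0,0,0,0,0,0,0,0,0,0,0,0,0,0]' 255 60; python3 d.py .6697 .1295 .16 -90;python3 - <<'E'
from h import *
for n in ["scene"]: cv2.imwrite(f"pics/{n}5.png",imaging.read_camera(n)[:,:,::-1])
E
```

```text
time: 11.05
eef_pos: [0.6709, 0.131, 0.0128]
tcp_rot: [1.0, -0.001, 0.0, 0.0]
contact_force: [-0.6, 0.2, 0.2]
opening: 1.003
time: 11.63
eef_pos: [0.6729, 0.1317, 0.0156]
tcp_rot: [1.0, -0.0, 0.003, 0.0]
contact_force: [-0.6, -1.4, 6.6]
opening: 0.724
t 11.63 pos [0.6729 0.1317 0.0156] head -90.0 tilt 0.31 F [-0.6 -1.4  6.6] open 0.724 q [ 0.05  0.54  1.66 -0.    0.93  1.62]
row [-0.1   0.09 -5.78] turn -0.01 rows>= 3.5
```

View pics/scene5.png

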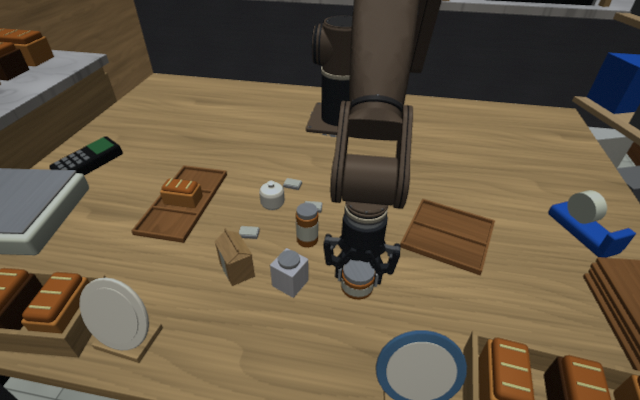

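```bash
python3 -m creep '[0,0,-0.3,0,0,0,-1,0,0,0,-2,0,0,0,-3.2,0,0,0,-4.4,0,0,0,-5.4,0,0,0,-5.8,0,0,0,-5.8,0,0,0,-5.8,0]'; python3 d.py .5765 -.3195 .16 -90;python3 - <<'E'
from h import *
for n in ["scene","wrist"]: cv2.imwrite(f"pics/{n}6.png",imaging.read_camera(n)[:,:,::-1])
E
```

```text
time: 12.43
eef_pos: [0.6699, 0.1319, 0.1564]
tcp_rot: [1.0, -0.0, -0.001, -0.0]
contact_force: [0.1, -0.6, -2.1]
opening: 0.726
t 12.43 pos [0.6699 0.1319 0.1564] head -90.1 tilt 0.07 F [ 0.1 -0.6 -2.1] open 0.726 q [0.05 0.37 1.62 0.   1.16 1.62]
row [-3.72 18.06 -0.14] turn -0.01 rows>= 11.1
```

View pics/scene6.png

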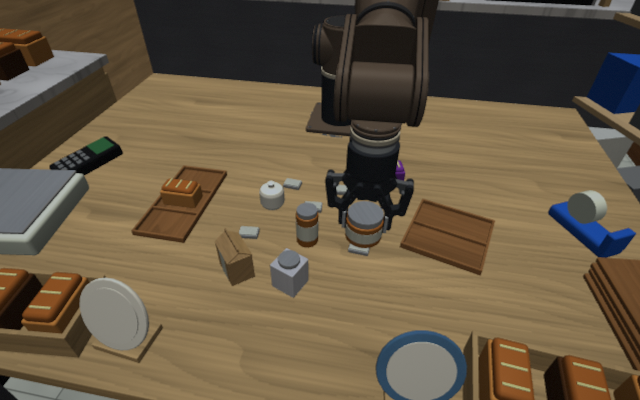

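View pics/wrist6.png

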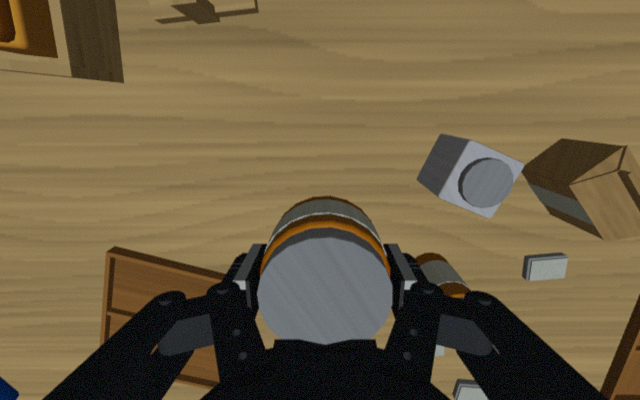

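```bash
python3 -m creep '[-0.1,0.5,0,0,-0.3,1.7,0,0,-0.6,3.1,0,0,-0.9,4.5,0,0,-1.2,5.9,0,0,-1.5,7.3,0,0,-1.8,8.7,0,0,-2.1,10.1,0,0,-2.4,11.5,0,0,-2.7,12.9,0,0,-3,14.3,0,0,-3.3,15.7,0,0,-3.5,16.9,0,0,-3.65,17.7,0,0,-3.72,18.06,0,0,-3.72,18.06,0,0,-3.72,18.06,0,0,-3.72,18.06,0,0]'; python3 d.py .5765 -.3195 .021 -90;python3 - <<'E'
from h import *
for n in ["top","wrist"]: cv2.imwrite(f"pics/{n}7.png",imaging.read_camera(n)[:,:,::-1])
E
```

```text
time: 14.03
eef_pos: [0.577, -0.3181, 0.1565]
tcp_rot: [1.0, -0.0, -0.001, -0.001]
contact_force: [-0.1, -0.1, -2.1]
opening: 0.723
t 14.03 pos [ 0.577  -0.3181  0.1565] head -90.0 tilt 0.11 F [-0.1 -0.1 -2.1] open 0.723 q [-0.66  0.32  1.68  0.    1.15  0.91]
row [-0.01  0.06  5.42] turn -0.0 rows>= 3.2
```

View pics/wrist7.png

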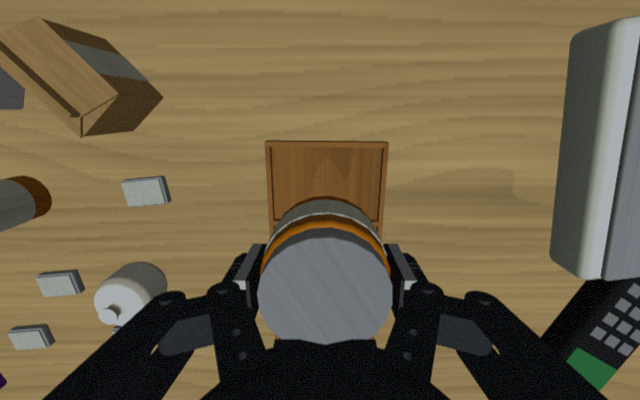

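```bash
python3 -m creep '[0,0.05,0.6,0,0,0.05,1.8,0,0,0.05,3,0,0,0.05,4.1,0,0,0.05,4.7,0,0,0.05,5,0,0,0.05,5.15,0,0,0.05,5.25,0,0,0.05,5.35,0,0,0.05,5.35,0]'; python3 d.py .5765 -.3195 .021 -90
```

```text
time: 14.97
eef_pos: [0.578, -0.3215, 0.025]
tcp_rot: [1.0, -0.0, 0.001, 0.001]
contact_force: [-0.4, 0.5, -2.3]
opening: 0.723
t 14.97 pos [ 0.578  -0.3215  0.025 ] head -90.1 tilt 0.15 F [-0.4  0.5 -2.3] open 0.723 q [-0.66  0.48  1.73 -0.    0.93  0.91]
row [-0.06 -0.08  0.16] turn -0.01 rows>= 0.1
```

```bash
python3 -m creep '[0,-0.06,0.06,0,0,-0.06,0.12,0,0,-0.06,0.12,0]'; python3 -m creep '[0,0,0.06,0,0,0,0.06,0,0,0,0.06,0]'
```

```text
time: 15.22
eef_pos: [0.5773, -0.3194, 0.021]
tcp_rot: [1.0, -0.0, 0.0, 0.0]
contact_force: [-0.5, 0.4, -3.2]
opening: 0.726
time: 15.47
eef_pos: [0.5772, -0.3195, 0.0206]
tcp_rot: [1.0, -0.0, -0.0, -0.0]
contact_force: [-4.4, 3.5, 5.3]
opening: 0.718
```

Contact at the expected height; release and rise.

```bash
python3 -m creep '[0,0,0,0,0,0,0,0,0,0,0,0,0,0,0,0,0,0,0,0]' 0; python3 -m creep '[0,0,-0.4,0,0,0,-1.2,0,0,0,-2.4,0,0,0,-3.6,0,0,0,-4.8,0,0,0,-5.4,0,0,0,-5.4,0,0,0,-5.4,0]' ; python3 - <<'E'
from h import *
for n in ["wrist"]: cv2.imwrite(f"pics/{n}8.png",imaging.read_camera(n)[:,:,::-1])
E
python3 d.py .562 .008 .16 -27; 
```

```text
time: 15.88
eef_pos: [0.5772, -0.3195, 0.019]
tcp_rot: [1.0, -0.001, 0.0, 0.0]
contact_force: [-0.1, -0.2, 0.6]
opening: 0.996
time: 16.55
eef_pos: [0.5777, -0.3198, 0.1557]
tcp_rot: [1.0, -0.001, 0.001, 0.001]
contact_force: [0.4, 0.7, -0.8]
opening: 0.996
t 16.6 pos [ 0.5767 -0.319   0.1535] head -90.1 tilt 0.05 F [-0.1  0.2 -1. ] open 1.003 q [-0.66  0.32  1.68 -0.    1.14  0.91]
row [ -0.6  -13.08  -0.25] turn -12.61 rows>= 8.8
```

View pics/wrist8.png

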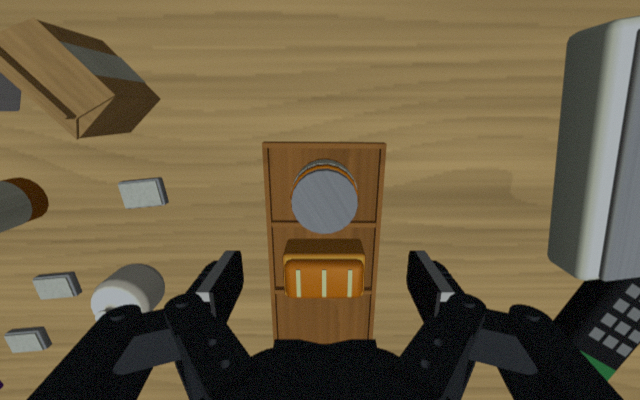

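```bash
python3 -m creep '[-0.1,-1.4,0,-1.4,-0.1,-2.8,0,-2.8,-0.2,-4.2,0,-4.2,-0.2,-5.6,0,-5.6,-0.3,-7,0,-7,-0.4,-8.4,0,-8.4,-0.4,-9.8,-0.1,-9.8,-0.5,-11.2,-0.2,-11.2,-0.6,-12.4,-0.25,-12.6,-0.6,-13.08,-0.25,-14,-0.6,-13.08,-0.25,-14.6,-0.6,-13.08,-0.25,-14.6,-0.6,-13.08,-0.25,-14.6,-0.6,-13.08,-0.25,-14.6]'; python3 wf.py tall_jar .562 .008; python3 d.py .562 .0085 .028 -17
```

```text
time: 17.77
eef_pos: [0.5617, 0.0073, 0.1589]
tcp_rot: [0.805, 0.594, -0.001, -0.001]
contact_force: [0.2, -0.0, -0.8]
opening: 1.001
[(0.87, [325.0, 199.0], 3387)] [324.6, 199.4]
tall_jar [0.563  0.009  0.0179] 1.0 0.043
t 17.87 pos [0.5622 0.007  0.1596] head -17.2 tilt 0.08 F [-0.2  0.3  0.3] open 0.998 q [-0.17  0.11  1.92 -0.    1.11  0.13]
row [ 0.06 -0.02  5.26] turn -0.03 rows>= 3.2
```

```bash
python3 -m creep '[0.06,0,0.8,0,0.06,0,2,0,0.06,0,3.2,0,0.06,0,4.2,0,0.06,0,4.9,0,0.06,0,5.18,0,0.06,0,5.18,0,0.06,0,5.18,0]' && python3 -m creep '[0,0,0,0,0,0,0,0,0,0,0,0,0,0,0,0,0,0,0,0,0,0,0,0,0,0,0,0,0,0,0,0]' 255 60; python3 -m creep '[0,0,-0.3,0,0,0,-1,0,0,0,-2,0,0,0,-3.2,0,0,0,-4.4,0,0,0,-5,0,0,0,-5.2,0,0,0,-5.2,0,0,0,-5.2,0]'; python3 - <<'E'
from h import *
for n in ["scene"]: cv2.imwrite(f"pics/{n}9.png",imaging.read_camera(n)[:,:,::-1])
a=np.radians(-16.9); c=np.array([np.cos(a),np.sin(a)]); s=np.array([-np.sin(a),np.cos(a)]); o=np.array([.4874,.317])
print('near',o-.041*c, o-.041*c+.04*s,o-.041*c-.04*s,'far',o+.041*c,o+.041*c-.04*s)
E
python3 d.py .46 .37 .16 -17
```

```text
time: 18.53
eef_pos: [0.5634, 0.0086, 0.0313]
tcp_rot: [0.804, 0.594, 0.0, 0.0]
contact_force: [-0.1, 0.9, 0.7]
opening: 1.004
time: 19.2
eef_pos: [0.5641, 0.0089, 0.0325]
tcp_rot: [0.804, 0.594, 0.001, 0.001]
contact_force: [-1.6, 0.2, 6.4]
opening: 0.546
time: 19.95
eef_pos: [0.5617, 0.0093, 0.1592]
tcp_rot: [0.804, 0.594, -0.001, -0.001]
contact_force: [-1.1, -0.6, -2.8]
opening: 0.546
near [0.44817064 0.32891879] [0.45979873 0.36719133] [0.43654256 0.29064625] far [0.52662936 0.30508121] [0.51500127 0.26680867]
t 20.0 pos [0.5613 0.0093 0.1585] head -17.1 tilt 0.24 F [-0.3  0.3 -2.8] open 0.546 q [-0.16  0.11  1.92 -0.    1.11  0.13]
row [12.6  -8.11 -0.03] turn -0.01 rows>= 9.0
```

View pics/scene9.png

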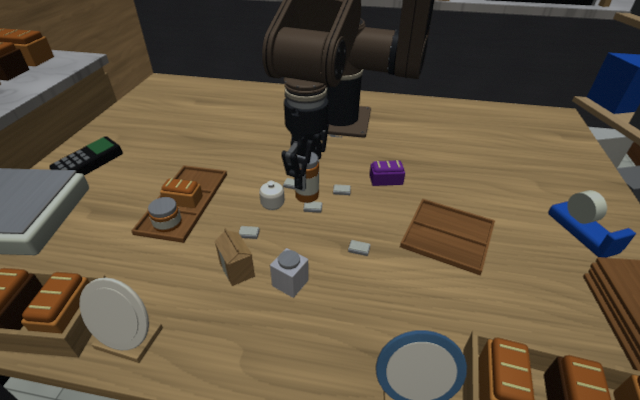

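```bash
python3 d.py .457 .3576 .16 -17
```

```text
t 20.0 pos [0.5613 0.0093 0.1585] head -17.1 tilt 0.24 F [-0.3  0.3 -2.8] open 0.546 q [-0.16  0.11  1.92 -0.    1.11  0.13]
row [12.09 -8.08 -0.03] turn -0.01 rows>= 8.7
```

```bash
python3 -m creep '[0.3,-0.2,0,0,1.2,-0.8,0,0,2.4,-1.6,0,0,3.6,-2.4,0,0,4.8,-3.2,0,0,6,-4,0,0,7.2,-4.8,0,0,8.4,-5.6,0,0,9.6,-6.4,0,0,10.8,-7.2,0,0,11.6,-7.75,0,0,12.1,-8.08,0,0,12.1,-8.08,0,0,12.1,-8.08,0,0,12.1,-8.08,0,0]'; python3 d.py .457 .3576 .036 -17;python3 - <<'E'
from h import *
for n in ["wrist"]: cv2.imwrite(f"pics/{n}10.png",imaging.read_camera(n)[:,:,::-1])
E
```

```text
time: 21.25
eef_pos: [0.4578, 0.357, 0.1595]
tcp_rot: [0.804, 0.594, -0.001, -0.0]
contact_force: [0.4, -0.2, -2.2]
opening: 0.545
t 21.25 pos [0.4578 0.357  0.1595] head -17.1 tilt 0.14 F [ 0.4 -0.2 -2.2] open 0.545 q [ 0.49  0.15  1.87 -0.    1.12  0.79]
row [ 0.02 -0.03  4.94] turn -0.01 rows>= 3.0
```

View pics/wrist10.png

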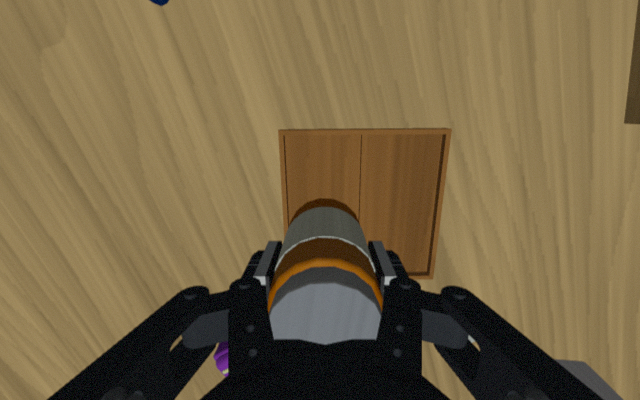

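```bash
python3 - <<'E'
from h import *
ci=imaging.camera_info('wrist')
a=np.radians(-16.9); Q=np.array([[np.cos(a),np.sin(a)],[-np.sin(a),np.cos(a)]])
for uv in ([280,130],[449,129],[434,278],[360,135],[360,205]):
  g=ground(uv,ci,.014)[:2]; print(uv,g.round(4),(Q@(g-[.4874,.317])).round(4))
E
python3 -m creep '[0,-0.03,0.6,0,0,-0.03,1.8,0,0,-0.03,3,0,0,-0.03,3.9,0,0,-0.03,4.4,0,0,-0.03,4.6,0,0,-0.03,4.75,0,0,-0.03,4.85,0,0,-0.03,4.85,0]'; python3 d.py .457 .3576 .036 -17
```

```text
[280, 130] [0.4327 0.4248] [-0.0836  0.0872]
[449, 129] [0.5933 0.3764] [0.084  0.0876]
[434, 278] [0.5481 0.2122] [ 0.0885 -0.0827]
[360, 135] [0.5074 0.3967] [-0.004   0.0821]
[360, 205] [0.4884 0.3253] [-0.0015  0.0082]
time: 22.05
eef_pos: [0.4588, 0.358, 0.0407]
tcp_rot: [0.804, 0.594, 0.001, 0.0]
contact_force: [-0.2, -0.4, -2.2]
opening: 0.546
t 22.05 pos [0.4588 0.358  0.0407] head -17.1 tilt 0.12 F [-0.2 -0.4 -2.2] open 0.546 q [ 0.49  0.31  1.93 -0.    0.9   0.79]
row [-0.04 -0.06  0.19] turn -0.02 rows>= 0.1
```

```bash
python3 -m creep '[-0.04,-0.05,0.06,0,-0.04,-0.05,0.12,0,-0.04,-0.05,0.12,0]'; python3 -m creep '[0,0,0.06,0,0,0,0.06,0,0,0,0.06,0]'
```

```text
time: 22.3
eef_pos: [0.457, 0.3576, 0.0376]
tcp_rot: [0.804, 0.594, 0.001, 0.0]
contact_force: [1.0, 1.6, -0.5]
opening: 0.545
time: 22.55
eef_pos: [0.457, 0.3578, 0.0376]
tcp_rot: [0.804, 0.595, 0.001, 0.0]
contact_force: [-3.5, -2.4, 7.5]
opening: 0.547
```

```bash
python3 -m creep '[0,0,0,0,0,0,0,0,0,0,0,0,0,0,0,0,0,0,0,0]' 0; python3 -m creep '[0,0,-0.4,0,0,0,-1.2,0,0,0,-2.4,0,0,0,-3.6,0,0,0,-4.8,0,0,0,-5.2,0,0,0,-5.2,0,0,0,-5.2,0]' ; python3 - <<'E'
from h import *
for n in ["wrist"]: cv2.imwrite(f"pics/{n}11.png",imaging.read_camera(n)[:,:,::-1])
E
python3 d.py .675 -.118 .165 -49.2
```

```text
time: 22.97
eef_pos: [0.4563, 0.3571, 0.035]
tcp_rot: [0.804, 0.594, -0.0, 0.0]
contact_force: [0.1, 0.6, 0.3]
opening: 0.998
time: 23.63
eef_pos: [0.4563, 0.3571, 0.1652]
tcp_rot: [0.804, 0.594, 0.0, 0.0]
contact_force: [0.4, 0.1, -0.1]
opening: 1.002
t 23.68 pos [0.4554 0.3566 0.1635] head -17.1 tilt 0.14 F [-0.5 -0.3 -0.6] open 1.003 q [0.49 0.14 1.88 0.   1.13 0.79]
row [-15.57  13.97  -0.06] turn 6.43 rows>= 12.5
```

View pics/wrist11.png

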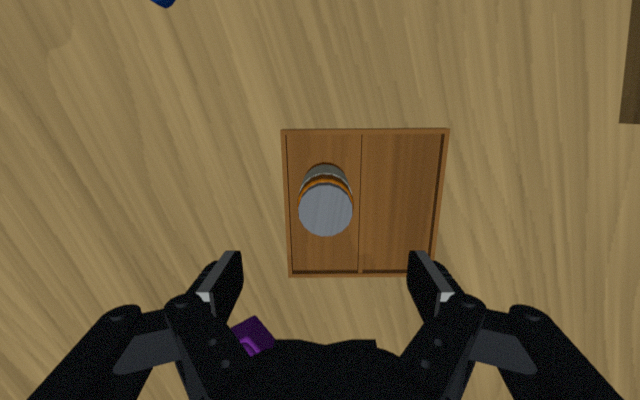

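Tall jar stands in the left (near) half (326,200). Now the carton.

```bash
python3 -m creep '[-1.2,1,0,0.5,-2.4,2.1,0,1,-3.6,3.2,0,1.5,-4.8,4.3,0,2,-6,5.4,0,2.5,-7.2,6.5,0,3,-8.4,7.5,0,3.5,-9.6,8.6,0,4,-10.8,9.7,0,4.5,-12,10.8,0,5,-13.2,11.8,0,5.5,-14.4,12.9,0,6,-15.2,13.6,0,6.4,-15.57,13.97,0,6.4,-15.57,13.97,0,6.4,-15.57,13.97,0,6.4,-15.57,13.97,0,6.4]'; python3 wf.py carton .675 -.118; python3 d.py .675 -.118 .03 -49.2
```

```text
time: 25.1
eef_pos: [0.675, -0.1155, 0.1637]
tcp_rot: [0.937, 0.351, -0.001, -0.001]
contact_force: [-0.2, -0.6, 0.2]
opening: 0.998
[(0.7, [325.0, 196.0], 4953)] [325.4, 195.7]
carton [ 0.6755 -0.1159  2.3055] 132.1 0.072
t 25.2 pos [ 0.6754 -0.1153  0.1647] head -48.9 tilt 0.07 F [ 0.2  0.4 -0.1] open 1.001 q [-0.32  0.36  1.6   0.    1.18  0.54]
row [-0.08  0.08  5.39] turn 0.06 rows>= 3.2
```

```bash
python3 -m creep '[-0.05,0.04,0.8,0,-0.05,0.04,2,0,-0.05,0.04,3.2,0,-0.05,0.04,4.2,0,-0.05,0.04,5,0,-0.05,0.04,5.3,0,-0.05,0.04,5.3,0,-0.05,0.04,5.3,0]' && python3 -m creep '[0,0,0,0,0,0,0,0,0,0,0,0,0,0,0,0,0,0,0,0,0,0,0,0,0,0,0,0,0,0,0,0]' 255 60; python3 -m creep '[0,0,-0.3,0,0,0,-1,0,0,0,-2,0,0,0,-3.2,0,0,0,-4.4,0,0,0,-5,0,0,0,-5.2,0,0,0,-5.2,0,0,0,-5.2,0]'; python3 - <<'E'
from h import *
for n in ["scene"]: cv2.imwrite(f"pics/{n}12.png",imaging.read_camera(n)[:,:,::-1])
E
python3 d.py .519 .275 .165 -16.9
```

```text
time: 25.87
eef_pos: [0.676, -0.1182, 0.0334]
tcp_rot: [0.937, 0.35, 0.0, 0.0]
contact_force: [0.2, -0.3, 0.3]
opening: 1.002
time: 26.53
eef_pos: [0.6771, -0.1193, 0.0348]
tcp_rot: [0.937, 0.35, 0.001, 0.001]
contact_force: [-0.5, 0.5, 6.9]
opening: 0.582
time: 27.28
eef_pos: [0.6746, -0.1187, 0.1605]
tcp_rot: [0.937, 0.35, -0.001, -0.001]
contact_force: [0.4, -0.1, -1.4]
opening: 0.578
t 27.33 pos [ 0.6742 -0.1186  0.1596] head -49.1 tilt 0.27 F [-0.1 -0.6 -3.1] open 0.572 q [-0.32  0.37  1.61 -0.    1.17  0.53]
row [  5.62 -15.96  -0.17] turn -6.43 rows>= 10.1
```

View pics/scene12.png

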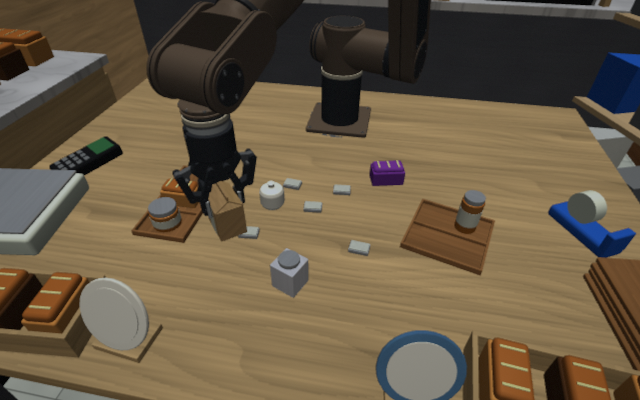

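```bash
python3 -m creep '[0.15,-0.45,0,0,0.5,-1.4,0,-0.5,0.95,-2.7,0,-1,1.4,-4,0,-1.5,1.85,-5.3,0,-2,2.3,-6.6,0,-2.5,2.8,-7.9,0,-3,3.25,-9.2,0,-3.5,3.7,-10.5,0,-4,4.2,-11.8,0,-4.6,4.6,-13.1,0,-5.2,5.05,-14.4,0,-5.8,5.4,-15.4,0,-6.3,5.62,-15.96,0,-6.43,5.62,-15.96,0,-6.43,5.62,-15.96,0,-6.43,5.62,-15.96,0,-6.43]'; python3 d.py .519 .275 .038 -16.9;python3 - <<'E'
from h import *
for n in ["wrist"]: cv2.imwrite(f"pics/{n}13.png",imaging.read_camera(n)[:,:,::-1])
E
```

```text
time: 28.75
eef_pos: [0.5198, 0.274, 0.1615]
tcp_rot: [0.803, 0.595, -0.001, -0.0]
contact_force: [1.0, 0.2, -1.2]
opening: 0.573
t 28.75 pos [0.5198 0.274  0.1615] head -16.9 tilt 0.11 F [ 1.   0.2 -1.2] open 0.573 q [ 0.31  0.16  1.85 -0.    1.12  0.61]
row [ 0.04 -0.03  4.94] turn -0.0 rows>= 3.0
```

View pics/wrist13.png

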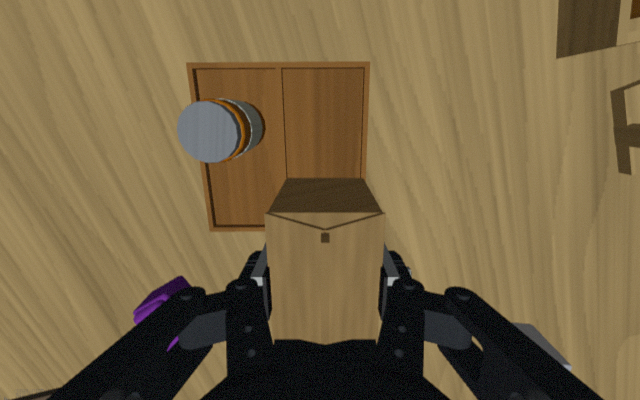

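```bash
python3 -m creep '[0,-0.03,0.6,0,0,-0.03,1.8,0,0,-0.03,3,0,0,-0.03,3.9,0,0,-0.03,4.3,0,0,-0.03,4.55,0,0,-0.03,4.7,0,0,-0.03,4.8,0,0,-0.03,4.8,0]'; python3 d.py .519 .275 .038 -16.9
```

```text
time: 29.55
eef_pos: [0.5207, 0.2748, 0.0436]
tcp_rot: [0.803, 0.595, 0.001, 0.0]
contact_force: [0.5, -0.2, -2.3]
opening: 0.573
t 29.55 pos [0.5207 0.2748 0.0436] head -16.9 tilt 0.11 F [ 0.5 -0.2 -2.3] open 0.573 q [ 0.31  0.32  1.91 -0.    0.91  0.61]
row [-0.01 -0.07  0.22] turn -0.01 rows>= 0.1
```

```bash
python3 -m creep '[0,-0.05,0.06,0,0,-0.05,0.12,0,0,-0.05,0.12,0]'; python3 -m creep '[0,0,0.06,0,0,0,0.06,0,0,0,0.06,0]'
```

```text
time: 29.8
eef_pos: [0.5187, 0.2753, 0.0401]
tcp_rot: [0.803, 0.596, 0.0, 0.0]
contact_force: [1.0, -0.1, -1.8]
opening: 0.574
time: 30.05
eef_pos: [0.5189, 0.2753, 0.0398]
tcp_rot: [0.803, 0.596, 0.0, 0.0]
contact_force: [-2.5, -1.6, 5.1]
opening: 0.574
```

```bash
python3 -m creep '[0,0,0,0,0,0,0,0,0,0,0,0,0,0,0,0,0,0,0,0]' 0; python3 -m creep '[0,0,-0.4,0,0,0,-1.2,0,0,0,-2.4,0,0,0,-3.6,0,0,0,-4.8,0,0,0,-5.2,0,0,0,-5.2,0,0,0,-5.2,0]' ; python3 - <<'E'
from h import *
for n in ["wrist"]: cv2.imwrite(f"pics/{n}14.png",imaging.read_camera(n)[:,:,::-1])
E
python3 d.py .6877 -.0012 .16 -107.5
```

```text
time: 30.47
eef_pos: [0.5186, 0.2751, 0.0381]
tcp_rot: [0.803, 0.595, 0.0, 0.0]
contact_force: [-0.1, -0.4, 0.9]
opening: 0.993
time: 31.13
eef_pos: [0.5184, 0.275, 0.1682]
tcp_rot: [0.803, 0.595, 0.0, 0.0]
contact_force: [-0.2, -0.1, -0.4]
opening: 1.001
t 31.18 pos [0.5175 0.2747 0.1665] head -16.9 tilt 0.14 F [-0.3  0.3 -0.8] open 0.999 q [ 0.31  0.16  1.86 -0.    1.13  0.61]
row [-8.58  9.72  0.25] turn 18.12 rows>= 12.7
```

View pics/wrist14.png

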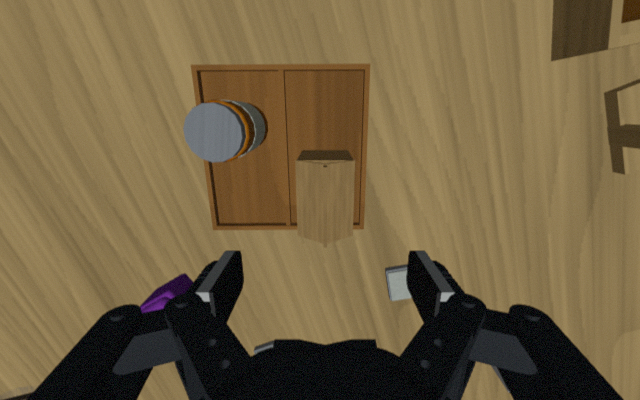

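Both are in their halves of the square tray. Now the caddy.

```bash
python3 -m creep '[-0.7,0.8,0,1.4,-1.4,1.6,0,2.8,-2.1,2.4,0,4.2,-2.8,3.2,0,5.6,-3.5,4,0,7,-4.2,4.8,0,8.4,-4.9,5.6,0,9.8,-5.6,6.4,0.1,11.2,-6.3,7.2,0.1,12.6,-7,8,0.2,14,-7.7,8.8,0.25,15.4,-8.4,9.5,0.25,16.8,-8.58,9.72,0.25,18.1,-8.58,9.72,0.25,18.1,-8.58,9.72,0.25,18.1,-8.58,9.72,0.25,18.1,-8.58,9.72,0.25,18.1]'; python3 wf.py caddy .6877 -.0012; python3 d.py .6877 -.0012 .022 -107.5
```

```text
time: 32.6
eef_pos: [0.6877, 0.0003, 0.1607]
tcp_rot: [0.989, -0.15, -0.001, -0.0]
contact_force: [-0.1, -0.3, -0.0]
opening: 0.998
[(0.73, [324.0, 193.0], 4058)] [323.6, 192.9]
caddy [ 6.892e-01  1.000e-04 -4.122e-01] 156.4 0.089
t 32.7 pos [6.881e-01 2.000e-04 1.616e-01] head -107.3 tilt 0.03 F [-0.7  0.8 -0.1] open 1.0 q [-0.15  0.37  1.6   0.    1.17  1.73]
row [0.   0.06 5.58] turn 0.04 rows>= 3.3
```

```bash
python3 - <<'E'
import cv2
from plant import imaging
a=imaging.read_camera('wrist')[:,:,::-1][130:270,240:410]; cv2.imwrite('pics/c15.png',cv2.resize(a,None,fx=4,fy=4,interpolation=2))
E
```

```text
(no output)
```

View pics/c15.png

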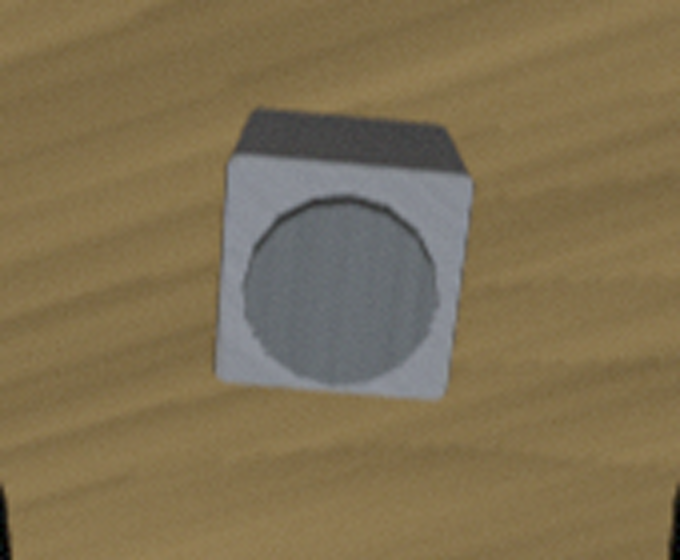

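```bash
python3 -m creep '[0.02,0.03,0.8,0.5,0.02,0.03,2,1,0.02,0.03,3.2,1,0.02,0.03,4.2,1,0.02,0.03,5.1,1,0.02,0.03,5.55,1,0.02,0.03,5.55,1,0.02,0.03,5.55,1]' && python3 -m creep '[0,0,0,0,0,0,0,0,0,0,0,0,0,0,0,0,0,0,0,0,0,0,0,0,0,0,0,0,0,0,0,0]' 255 60; python3 -m creep '[0,0,-0.3,0,0,0,-1,0,0,0,-2,0,0,0,-3.2,0,0,0,-4.4,0,0,0,-5.2,0,0,0,-5.5,0,0,0,-5.5,0,0,0,-5.5,0]'; python3 - <<'E'
from h import *
for n in ["scene"]: cv2.imwrite(f"pics/{n}16.png",imaging.read_camera(n)[:,:,::-1])
E
python3 d.py .4085 -.3195 .165 -90
```

```text
time: 33.42
eef_pos: [0.6889, -0.0015, 0.0232]
tcp_rot: [0.981, -0.194, -0.0, 0.0]
contact_force: [0.3, -0.7, 0.8]
opening: 1.001
time: 34.08
eef_pos: [0.6907, -0.0019, 0.0257]
tcp_rot: [0.981, -0.194, 0.002, -0.0]
contact_force: [-0.4, 0.6, 6.5]
opening: 0.624
time: 34.83
eef_pos: [0.6879, -0.0016, 0.1591]
tcp_rot: [0.981, -0.194, -0.001, 0.0]
contact_force: [0.5, -0.7, -2.1]
opening: 0.627
t 34.88 pos [ 0.6873 -0.0015  0.1579] head -112.4 tilt 0.26 F [-0.6  0.3 -2.8] open 0.623 q [-0.15  0.38  1.6  -0.    1.17  1.81]
row [-5.46 16.01 -0.24] turn -4.48 rows>= 10.1
```

View pics/scene16.png

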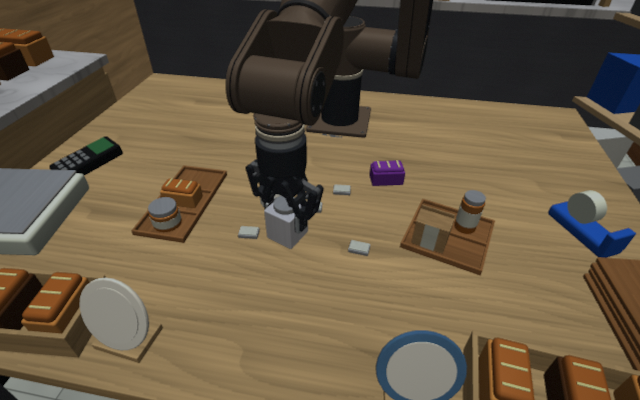

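```bash
python3 -m creep '[-0.15,0.4,0,0,-0.45,1.4,0,-0.4,-0.9,2.7,0,-0.8,-1.35,4,0,-1.2,-1.8,5.3,0,-1.6,-2.25,6.6,0,-2,-2.7,7.9,0,-2.4,-3.1,9.2,0,-2.8,-3.55,10.5,0,-3.2,-4,11.8,0,-3.6,-4.45,13.1,0,-4,-4.9,14.4,-0.1,-4.4,-5.25,15.4,-0.2,-4.48,-5.46,16,-0.24,-4.48,-5.46,16,-0.24,-4.48,-5.46,16,-0.24,-4.48,-5.46,16,-0.24,-4.48]'; python3 d.py .4085 -.3195 .028 -90;python3 - <<'E'
from h import *
for n in ["wrist","scene"]: cv2.imwrite(f"pics/{n}17.png",imaging.read_camera(n)[:,:,::-1])
E
```

```text
time: 36.3
eef_pos: [0.4096, -0.3186, 0.1653]
tcp_rot: [1.0, -0.0, -0.001, -0.001]
contact_force: [0.7, 0.4, -1.8]
opening: 0.629
t 36.3 pos [ 0.4096 -0.3186  0.1653] head -90.0 tilt 0.15 F [ 0.7  0.4 -1.8] open 0.629 q [-0.86  0.01  2.01  0.    1.12  0.71]
row [-0.04  0.05  5.49] turn -0.01 rows>= 3.3
```

View pics/wrist17.png

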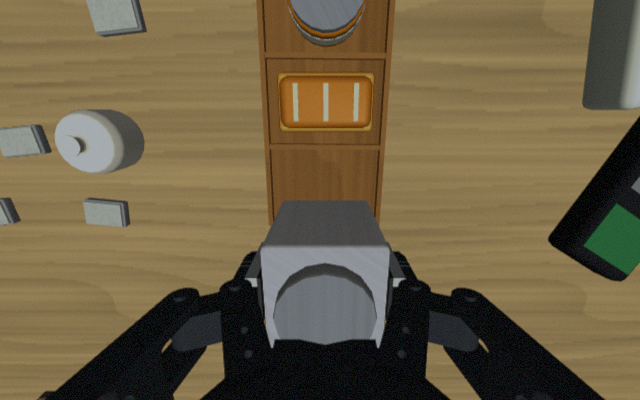

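View pics/scene17.png

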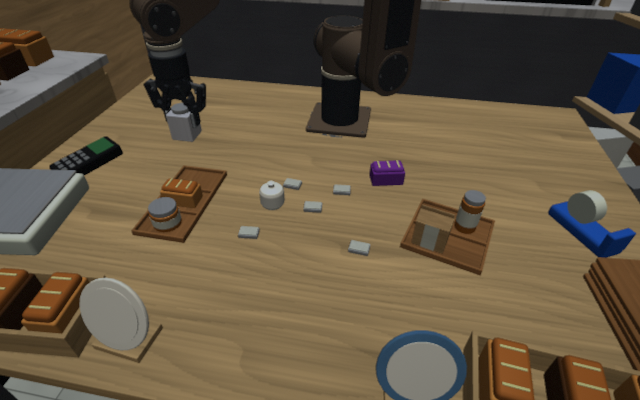

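```bash
python3 -m creep '[-0.04,0.05,0.6,0,-0.04,0.05,1.8,0,-0.04,0.05,3,0,-0.04,0.05,4.2,0,-0.04,0.05,4.8,0,-0.04,0.05,5.05,0,-0.04,0.05,5.2,0,-0.04,0.05,5.3,0,-0.04,0.05,5.3,0]'; python3 d.py .4085 -.3195 .028 -90
```

```text
time: 37.15
eef_pos: [0.41, -0.3211, 0.0349]
tcp_rot: [1.0, 0.0, 0.001, 0.001]
contact_force: [1.1, 0.1, -1.9]
opening: 0.623
t 37.15 pos [ 0.41   -0.3211  0.0349] head -90.0 tilt 0.1 F [ 1.1  0.1 -1.9] open 0.623 q [-0.86  0.21  2.08  0.    0.86  0.71]
row [-0.06 -0.06  0.28] turn 0.01 rows>= 0.2
```

```bash
python3 -m creep '[0,-0.04,0.06,0,0,-0.04,0.12,0,0,-0.04,0.12,0]'; python3 -m creep '[0,0,0.06,0,0,0,0.06,0,0,0,0.06,0]';python3 -m creep '[0,0,0.05,0,0,0,0.05,0,0,0,0.05,0]'
```

```text
time: 37.4
eef_pos: [0.4095, -0.32, 0.0317]
tcp_rot: [1.0, -0.0, 0.0, 0.0]
contact_force: [0.8, 0.3, -1.5]
opening: 0.627
time: 37.65
eef_pos: [0.4096, -0.3202, 0.0307]
tcp_rot: [1.0, -0.0, 0.0, 0.0]
contact_force: [-1.5, 1.2, 4.1]
opening: 0.623
time: 37.9
eef_pos: [0.4096, -0.3203, 0.0307]
tcp_rot: [1.0, -0.0, -0.0, -0.0]
contact_force: [-4.8, 3.3, 14.6]
opening: 0.626
```

Seated. Release, rise, and back off to check everything.

```bash
python3 -m creep '[0,0,0,0,0,0,0,0,0,0,0,0,0,0,0,0,0,0,0,0]' 0; python3 -m creep '[0,0,-0.4,0,0,0,-1.2,0,0,0,-2.4,0,0,0,-3.6,0,0,0,-4.8,0,0,0,-6,0,0,0,-7,0,0,0,-7,0,0,0,-7,0]'; python3 - <<'E'
from h import *
ims={n:imaging.read_camera(n) for n in('top','scene')}
ci={n:imaging.camera_info(n) for n in ims}
vis={n:ims[n][:,:,::-1].copy() for n in ims}
T={'tall_jar':(.457,.3576),'carton':(.519,.275),'loaf':(.492,-.3195),'squat_jar':(.577,-.3195),'caddy':(.409,-.32),'crock':(.456,-.102)}
for nm,t in T.items():
  for c in ims:
    S=[s for s in imaging.silhouettes(c,nm) if np.linalg.norm(ground(s['uv'],ci[c],.03)[:2]-t)<.06 and s['mask'].sum()<3000]
    if not S: print(nm,c,'none'); continue
    z0=0 if nm=='crock' else .005
    p,f=fit(nm,[(S[0]['mask'].astype(float),ci[c])],t,z0); print(nm,c,p[:2].round(4),np.degrees(p[2]).round(1),round(f,3),'vs',t)
    cv2.drawContours(vis[c],cv2.findContours((render(nm,p,ci[c],z0)>.5).astype(np.uint8),0,1)[0],-1,(0,0,255),1)
a=vis['top'][85:315,110:490]; cv2.imwrite('pics/end_top.png',cv2.resize(a,None,fx=2.1,fy=2.1,interpolation=2))
a=vis['scene'][130:290,120:510]; cv2.imwrite('pics/end_scene.png',cv2.resize(a,None,fx=2,fy=2,interpolation=2))
E
```

```text
time: 38.32
eef_pos: [0.4091, -0.3196, 0.028]
tcp_rot: [1.0, -0.0, -0.0, -0.0]
contact_force: [0.7, -0.1, -1.1]
opening: 1.001
time: 39.07
eef_pos: [0.41, -0.3206, 0.2061]
tcp_rot: [1.0, -0.0, 0.002, 0.002]
contact_force: [0.5, 0.3, -0.7]
opening: 1.001
tall_jar top [0.4553 0.3551] 12.9 0.093 vs (0.457, 0.3576)
tall_jar scene [0.4571 0.3566] 6.8 0.087 vs (0.457, 0.3576)
carton top none
carton scene [0.5196 0.2762] 165.3 0.081 vs (0.519, 0.275)
loaf top [ 0.4907 -0.3204] 93.5 0.13 vs (0.492, -0.3195)
loaf scene [ 0.4854 -0.3217] -106.5 0.192 vs (0.492, -0.3195)
squat_jar top [ 0.5748 -0.3218] 9.6 0.109 vs (0.577, -0.3195)
squat_jar scene [ 0.5737 -0.321 ] 1.1 0.111 vs (0.577, -0.3195)
caddy top [ 0.4064 -0.3207] 89.2 0.246 vs (0.409, -0.32)
caddy scene [ 0.4046 -0.322 ] 19.3 0.213 vs (0.409, -0.32)
crock top [ 0.4548 -0.1015] 10.8 0.133 vs (0.456, -0.102)
crock scene [ 0.4491 -0.1035] 26.1 0.303 vs (0.456, -0.102)
```

View pics/end_top.png

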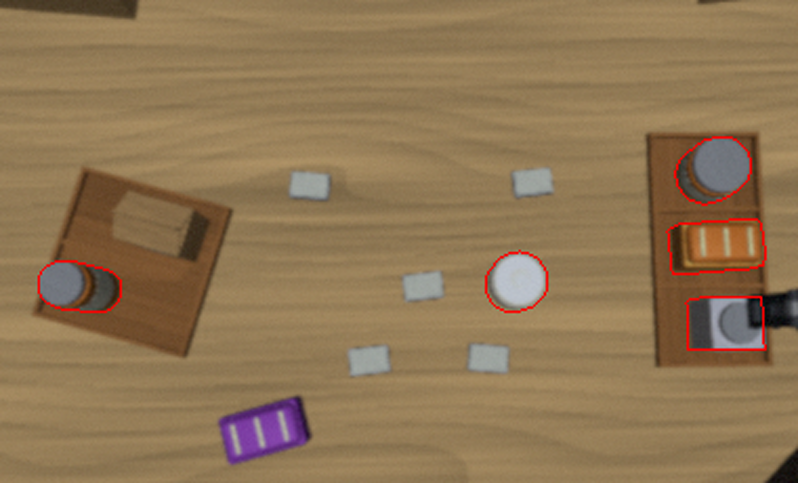

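View pics/end_scene.png

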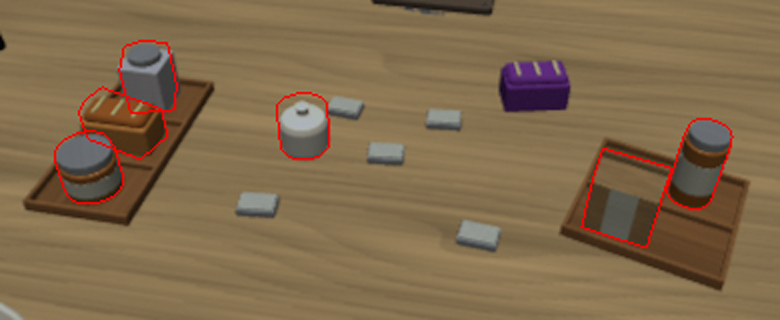

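```bash
python3 - <<'E'
from plant import ctrl
s=ctrl.get_state(); print(s['time'],abs(s['dq']).max(),s['contact_force'].round(1)); print(ctrl.sign_off())
E
```

```text
39.7667 0.0016430680609333306 [-0.3 -0.6 -0.3]
the job is handed in; nothing more can be done
None
```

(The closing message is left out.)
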